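Fire the knock tester with the orange bumper

TASK

Two spring-arm knock testers stand on the workbench, one with an orange bumper and one with a blue bumper. On the orange one, push the sprung arm down until its catch holds it and let go of it, then press the red trigger plate so that the arm flies back up against its bumper. Leave the arm of the blue tester alone.

Things in the scene. Friction and masses are not known exactly. Their poses are not given: they have to be found in the camera images.
- orange_tester: Tester with orange bumper: fixed aluminium base 260 x 80 x 12 mm. Origin: on the bench under the base, 5 mm from its middle; +x runs from the arm's hinge end (nearer the robot) to the trigger end; z up. Along x: arm hinge at -100 mm (60 mm high), bumper and posts of its colour -95 to -61 (113 mm high), brass catch hook 22 to 39 (88 mm high), trigger plate at 89. Turned at most 20 degrees.
- orange_pad (a point): Centre of the top face of the yellow press pad, 26 x 36 mm, on the orange tester's 22 mm wide steel arm; moves with the arm. x runs along the arm away from the hinge (tipped 0.72 rad upward at rest, level when caught), y is the hinge axis, z the pad's normal. The hinge axis lies at x = -90, z = -8 mm in this frame. Clear above.
- orange_trigger (a point): Centre of the top face of the red trigger plate, 26 x 34 mm, of the orange tester, 47 mm above the bench; the tail of the brass catch hook. x points away from the arm's hinge, z up. Hook pivot: 70 mm back along -x, 22 mm lower. Pressed (2 to 4 N) it sinks up to 24 mm and springs back; the arm is let go after 8 to 12 mm. Clear above.
- orange_arm (a joint): Angle of the orange tester's arm, rad: 0 at rest against the bumper, growing as it is pushed down. A spring always drives it back to 0: 3 N at the pad at rest, 6 N near the catch. From about 0.5 its end pin pushes the sprung hook aside (up to 8 N in all); pushed a little past 0.72 the hook snaps over and holds the arm, let go, at about 0.71 (level). Hard stop at 0.84.
- blue_arm (a joint): Angle of the arm of the other tester, rad: same build, with blue bumper and posts; 0 at rest, growing as it is pushed down. Either tester may stand on the left. It is not to be used.

How it is judged:
By the outcome, as a careful person would: the job done as asked, in the order asked, and still so for the second after the job is handed in, with the robot touching nothing.
It also fails if it takes over 37 s, if anything falls off the work surface, if the arm or the gripper's body presses on something with over 40 N, if the wrist force passes 120 N, or if a joint passes its speed limit or range.

ROBOT

A 6-joint arm with a two-finger parallel gripper is mounted at the origin on the work surface. World frame = base frame: x ahead of the robot, y to its left, z up, the work surface at z = 0. Lengths are in m, angles in rad, forces in N, time in s.
With the tool pointing down it reaches from about 0.275 to 0.75 m from the base axis. Payload 10.2 kg.
Tool frame: the origin (TCP) lies midway between the tips of the shut fingers; the grasp point (between the pads) lies 19 mm behind it (env.hold_point_z is the distance from the TCP to the grasp point, in m); x points along the fingers, z is the direction in which the jaws open and shut, and the axes are right-handed (so a half turn about x gives the same grasp; the last joint's range is limited). The gripper opens to 85 mm and grips with 20 to 120 N. Pads are 22 mm wide; open, the fingers measure 114 mm over their backs; the gripper's body (76 mm by 85 mm) begins 54 mm behind the grasp point. The pads swing forward as they close: fully open they stand 13 mm farther back than shut.
Start: joints at [1.076, 0.313, 1.498, -0, 1.331, -0.223], TCP at [0.141, 0.506, 0.231] pointing down, gripper open.
Joint ranges: [-2.94, 2.94], [-0.97, 2.17], [0.19, 2.56], [-1.23, 4.37], [0.02, 3.11], [-2.88, 2.88]. Speed limits (rad/s): [2.39, 2.39, 3.01, 3.14, 3.14, 3.14].

INTERFACE

Orientations are given as a unit quaternion [x, y, z, w].
In Python, from bench import env, kinematics, monitor, eyes, job gives the robot as it stands. The module is installed in compiled form; this text tells all that it offers. Calls block until the motion is done:
- env.reach(position, orientation): joint-space move of the TCP to a pose.
- env.movel(position, velocity=0.15, frame=None, guard=None): straight line of the TCP; frame=None keeps the orientation; velocity is the mean speed in m/s. With guard (N) it stops when the force on the tool has changed by that much, and returns True; else False.
- env.set_joints(angles): joint-space move.
- env.release() and env.close_gripper(effort=None): open the fingers fully, or close them until they stop; effort is the grip in N (None keeps the last).
- env.hold(seconds).
- kinematics.ik(position, orientation): joint angles nearest the present ones, or None.
- monitor.sense(): the state.
- eyes.grab_frame(name): name is "scene" or "top" or "wrist"; returns a dict with "frame" (420x560x3 uint8, red, green, blue), "mtx" (3x3 intrinsics, pixels), "view" (4x4, takes a point from world to camera coordinates). Camera axes: x right, y down, z forward; pixel columns grow to the right and rows downward; lengths in m; the calibration is good to about 2 mm. A picture is of the moment at which its call begins. There is no depth.
A pose or a line that the arm cannot do raises env.MotionError and nothing moves.
- job.hand_in(): hands the job in, once; it reports no verdict.
The state is a dict: "clock": time; "joints": joint angles; "qvel": joint speeds; "joint_efforts": joint torques, N m; "position": TCP position; "ee_rot": TCP orientation; "contact_force": force on the tool from outside, world axes, zero at the start; "ft_torque": the same for the moment, N m; "finger_gap": opening from 0.0 (shut) to 1.0 (fully open).
Only numpy, scipy, OpenCV 4.12 (cv2) and the standard library are available. Lean on these libraries where they do the work, as an engineer would, in place of code of your own. Each camera call takes 0.05 s, during which the arm holds its last target.

## Working session

There is one attempt and no reset: what is moved stays moved. The work goes in short steps, each a Python script; the robot and the scene stay as the last script left them, time stands still between calls to the robot, and variables do not carry over. Pictures are saved under pics/ and viewed, and the job is handed in when it is done.

```bash
mkdir -p pics; python3 - <<'E'
from bench import env, kinematics, monitor, eyes, job
import cv2,numpy as np
for n in ("scene","top"):
    f=eyes.grab_frame(n); cv2.imwrite(f"pics/{n}0.png",cv2.cvtColor(f["frame"],cv2.COLOR_RGB2BGR))
    np.savez(f"pics/{n}0.npz",**f); print(n,f["mtx"].round(1).tolist(),f["view"].round(3).tolist())
s=monitor.sense();print(s["clock"],s["ee_rot"],s["finger_gap"],s["contact_force"])
E
```

```text
scene [[422.8, 0.0, 274.0], [0.0, 422.8, 211.5], [0.0, 0.0, 1.0]] [[-0.833, 0.552, 0.012, 0.473], [0.463, 0.71, -0.53, -0.192], [-0.301, -0.436, -0.848, 1.039], [0.0, 0.0, 0.0, 1.0]]
top [[421.7, 0.0, 275.9], [0.0, 421.7, 207.2], [0.0, 0.0, 1.0]] [[-0.027, -0.999, -0.032, 0.023], [-0.981, 0.032, -0.193, 0.567], [0.194, 0.026, -0.981, 0.712], [0.0, 0.0, 0.0, 1.0]]
0.1 [-0.42784403  0.56350552  0.42747407  0.56274056] 0.9962614118616746 [-0.62555737  0.10892014 -0.30217394]
```

View pics/scene0.png

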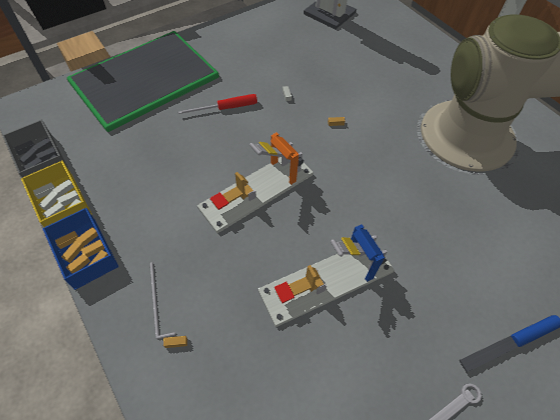

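View pics/top0.png

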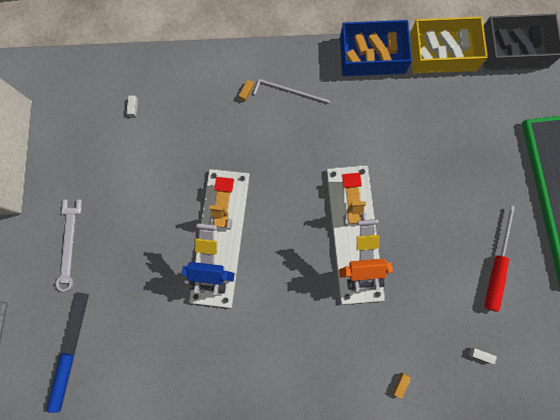

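```bash
python3 - <<'E'
import cv2,numpy as np
d=np.load("pics/top0.npz");s=np.load("pics/scene0.npz")
a=cv2.resize(d["frame"][155:315,310:410],None,fx=3.7,fy=3.7,interpolation=cv2.INTER_CUBIC)
b=cv2.resize(s["frame"][125:235,190:320],None,fx=3.2,fy=3.2,interpolation=cv2.INTER_CUBIC)
c=np.zeros((600,800,3),np.uint8);c[:a.shape[0],:a.shape[1]]=a[:600];c[:b.shape[0],380:380+b.shape[1]]=b[:, :420]
cv2.imwrite("pics/crop.png",c[:,:,::-1])
def ray(f,uv,z):
    K,V=f["mtx"],f["view"];R,t=V[:3,:3],V[:3,3]
    o=-R.T@t;r=R.T@np.linalg.inv(K)@np.array([*uv,1.]);return o+r*(z-o[2])/r[2]
for n,f in (("top",d),("scene",s)):
    h=cv2.cvtColor(f["frame"],cv2.COLOR_RGB2HSV)
    for nm,lo,hi,z in (("red",(0,200,120),(4,255,255),.047),("yel",(22,150,90),(32,255,255),.12)):
        m=cv2.inRange(h,lo,hi); k,l,st,ce=cv2.connectedComponentsWithStats(m)
        for i in range(1,k):
            if st[i,4]>40: print(n,nm,st[i],ce[i].round(1),ray(f,ce[i],z).round(4))
for uv in ((327,168),(368,166),(384,301),(342,304)): print(ray(d,uv,.012).round(4))
E
```

```text
top red [343 173  18  14 226] [351.3 179.7] [ 0.617  -0.1344  0.047 ]
top red [215 177  18  15 222] [223.6 184.1] [0.6168 0.1033 0.047 ]
top red [489 256  20  55 537] [498.8 283.8] [ 0.4204 -0.3792  0.047 ]
top yel [ 410   17   78   56 2675] [448.8  44.9] [ 0.8386 -0.3099  0.12  ]
top yel [357 235  22  15 299] [367.5 242. ] [ 0.4927 -0.1426  0.12  ]
top yel [195 238  22  16 291] [205.2 246.1] [0.494  0.1228 0.12  ]
scene red [218  94  38  10  97] [236.7  98.2] [ 0.4345 -0.3654  0.047 ]
scene red [211 193  18  16 136] [219.  200.5] [ 0.6178 -0.1294  0.047 ]
scene red [275 282  19  21 223] [283.9 291.9] [0.6177 0.1075 0.047 ]
scene yel [259 142  18  13  89] [267.7 147.6] [ 0.4908 -0.1412  0.12  ]
scene yel [  21  161   69   66 1439] [ 51.1 189.9] [ 0.8864 -0.2749  0.12  ]
scene yel [342 237  18  18 147] [350.1 245.9] [0.492  0.1233 0.12  ]
[ 0.6513 -0.0942  0.012 ]
[ 0.6525 -0.174   0.012 ]
[ 0.3952 -0.1855  0.012 ]
[ 0.3918 -0.1086  0.012 ]
```

View pics/crop.png

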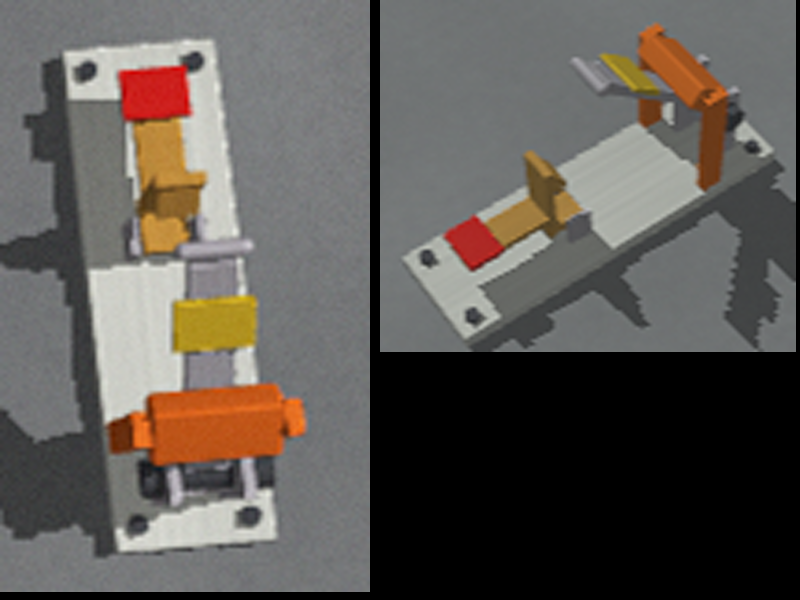

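```bash
cat > h.py <<'E'
from bench import env, kinematics, monitor, eyes, job
import cv2,numpy as np
from scipy.spatial.transform import Rotation as Ro
H=0.055; T=np.array([.6174,-.132]); ex=np.array([np.cos(H),np.sin(H)]); ey=np.array([-ex[1],ex[0]])
O=T-.089*ex
def W(x,z,y=0): return [*(O+ex*x/1000+ey*y/1000),z/1000]
def quat(s=1):
    X=np.array([0,0,-1.]);Z=s*np.array([*ey,0]);return Ro.from_matrix(np.c_[X,np.cross(Z,X),Z]).as_quat()
def shot(n,cams=("scene","top")):
    ims=[]
    for c in cams:
        f=eyes.grab_frame(c)["frame"]
        f=f[110:240,180:330] if c=="scene" else f[155:315,290:430]
        ims.append(cv2.resize(f,(400,int(400*f.shape[0]/f.shape[1])),interpolation=cv2.INTER_CUBIC))
    m=max(i.shape[0] for i in ims)
    ims=[cv2.copyMakeBorder(i,0,m-i.shape[0],0,0,cv2.BORDER_CONSTANT) for i in ims]
    cv2.imwrite(f"pics/{n}.png",np.hstack(ims)[:,:,::-1])
def st():
    s=monitor.sense();print(round(s["clock"],2),np.round(s["position"],4),np.round(s["contact_force"],1))
E
python3 - <<'E'
from h import *
for s in (1,-1): print(s,np.round(kinematics.ik(W(-44,200),quat(s)),2))
j=monitor.sense()["joints"]
c=[(k,s) for s in (1,-1) for k in [kinematics.ik(W(-44,200),quat(s))] if k is not None]
k,s=min(c,key=lambda a:np.abs(np.array(a[0])-j).max())
env.close_gripper(); env.reach(W(-44,200),quat(s)); st()
env.movel(W(-44,145)); st(); shot("above")
E
```

```text
1 [-0.51  0.29  1.61 -0.    1.24 -2.14]
-1 [-0.51  0.29  1.61 -0.    1.24  1.  ]
3.46 [ 0.4848 -0.1387  0.2001] [-0.2 -0.3  0.5]
3.98 [ 0.485  -0.1393  0.1456] [-0.3  0.   1. ]
```

View pics/above.png

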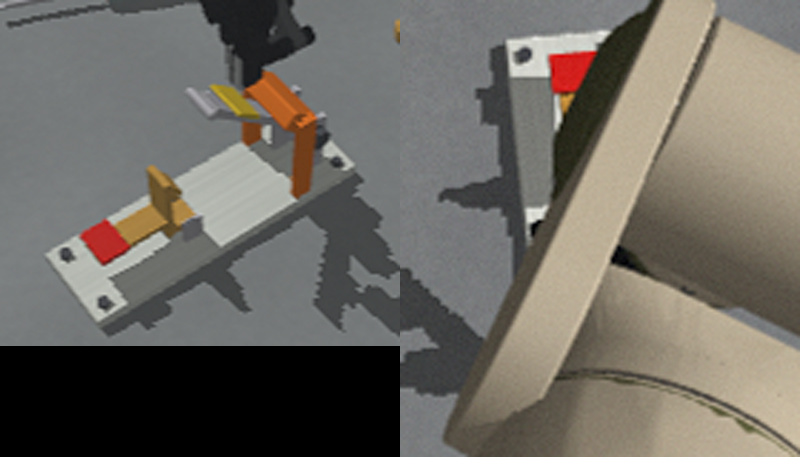

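```bash
python3 - <<'E'
from h import *
s=np.load("pics/scene0.npz")
def pr(p):
    c=s["view"]@np.array([*p,1]);u=s["mtx"]@c[:3];u=u[:2]/u[2];return ((u-[180,110])*400/150).round(0)
print("tcp",pr(monitor.sense()["position"]))
for n,p in dict(pad=W(-37.6,125.3),trig=W(89,47),bumpL=W(-61,113,25),bumpR=W(-61,113,-25),b2=W(-95,113,0),c1=W(-125,12,-40),c2=W(125,12,40),c3=W(135,12,40),hinge=W(-100,60)).items(): print(n,pr(p))
f=eyes.grab_frame("scene")["frame"][60:210,200:360]
cv2.imwrite("pics/z.png",cv2.resize(f,None,fx=4,fy=4,interpolation=cv2.INTER_CUBIC)[:,:,::-1])
E
```

```text
tcp [241.  75.]
pad [235.  98.]
trig [103. 239.]
bumpL [280. 115.]
bumpR [240.  75.]
b2 [295.  75.]
c1 [289. 110.]
c2 [ 96. 321.]
c3 [ 85. 328.]
hinge [297. 116.]
```

View pics/z.png

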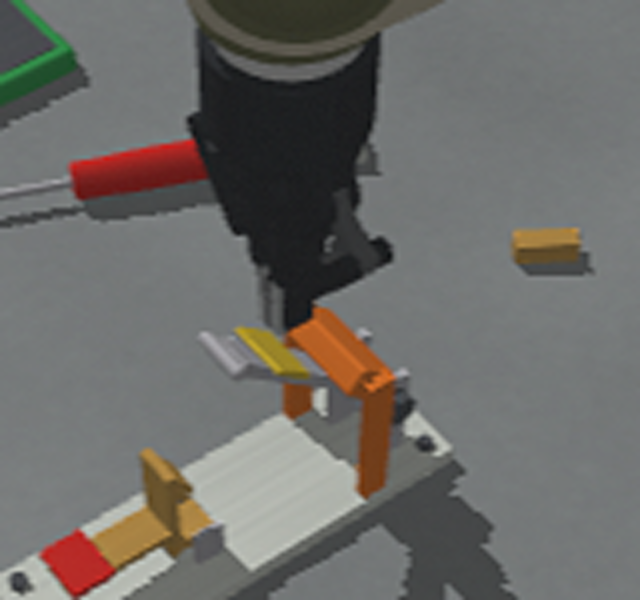

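```bash
python3 - <<'E'
from h import *
def P(q,s=96):
    t=.72-q; return W(-100+s*np.cos(t)-8*np.sin(t)-11, 60+s*np.sin(t)+8*np.cos(t))
for q in (0.05,.2,.4,.55,.66): 
    g=env.movel(P(q),velocity=.07,guard=25); print(q,g,end=' '); st()
    if g: break
else:
    x=P(.72); x[2]=.0635
    print(env.movel(x,velocity=.04,guard=25)); env.hold(.2); st()
    shot("down",("scene",))
E
```

```text
0.05 False 4.55 [ 0.4873 -0.1389  0.1253] [-2.4  0.4  0.2]
0.2 False 4.91 [ 0.4972 -0.1386  0.1144] [-2.5 -0.9  3. ]
0.4 False 5.33 [ 0.5065 -0.1381  0.0977] [-0.8 -0.6  4.3]
0.55 False 5.69 [ 0.511  -0.1379  0.0844] [-0.8  0.9  3.6]
0.66 False 5.99 [ 0.5131 -0.1378  0.0741] [ 1.5 -0.4  3.8]
False
6.6 [ 0.5142 -0.1378  0.0643] [2.2 1.8 7.1]
```

View pics/down.png

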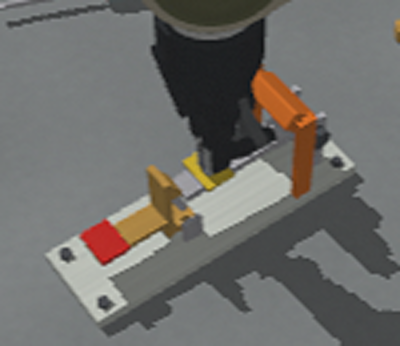

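```bash
python3 - <<'E'
from h import *
p=list(monitor.sense()["position"]);p[2]=.0605
print(env.movel(p,velocity=.03,guard=12)); env.hold(.2); st()
p[2]=.08; env.movel(p,velocity=.05); st()
p[2]=.17; env.movel(p,velocity=.15); st()
shot("lift",("scene","top"))
E
```

```text
False
7.1 [ 0.5143 -0.1378  0.0611] [1.2 1.9 7.1]
7.64 [ 0.5139 -0.1377  0.0798] [-0.9  0.2  0. ]
8.39 [ 0.5137 -0.1376  0.169 ] [-0.2 -0.5 -1. ]
```

View pics/lift.png

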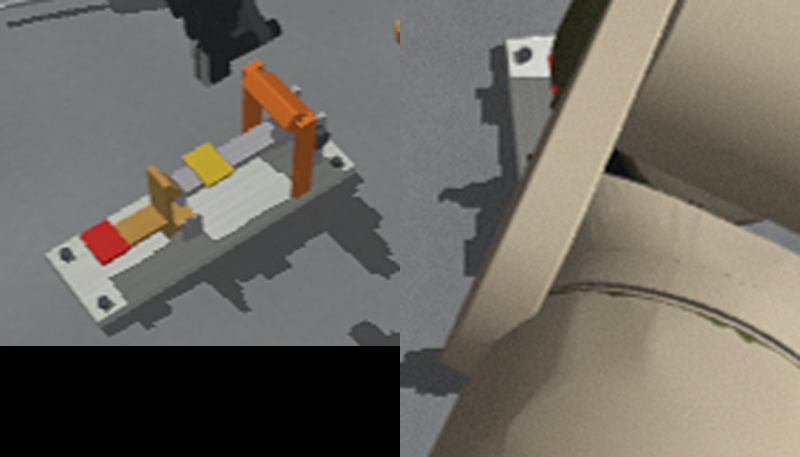

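```bash
python3 - <<'E'
from h import *
env.movel(W(91,150),velocity=.2); env.movel(W(91,56),velocity=.2); st()
print(env.movel(W(91,30),velocity=.05,guard=15)); st(); shot("trig",("scene",))
env.movel(W(91,60),velocity=.1); env.movel(W(91,180),velocity=.2); env.hold(.3); st()
shot("end")
f=eyes.grab_frame("scene")["frame"];cv2.imwrite("pics/full.png",f[:,:,::-1])
E
```

```text
9.79 [ 0.6198 -0.1323  0.0575] [ 0.6 -0.2  0.9]
False
10.46 [ 0.6194 -0.1319  0.0301] [ 1.5 -0.4  3.6]
12.01 [ 0.6192 -0.1318  0.1792] [0.5 0.  0.5]
```

View pics/trig.png

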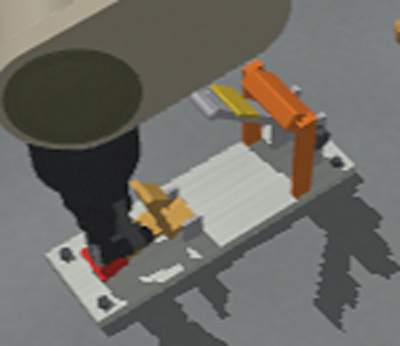

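View pics/full.png

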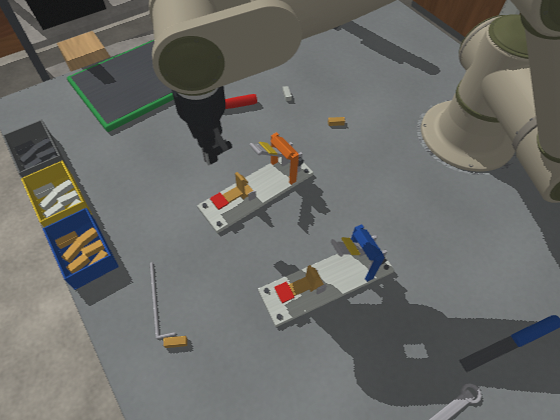

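The arm is back up at its bumper: the pad is at about (267,148), as at the start. The trigger plate has sprung back at (219,200). The blue arm hasn't moved, with its pad at about (350,246), and the gripper is clear.

```bash
python3 - <<'E'
from h import *
job.hand_in(); st()
E
```

```text
the job is handed in; nothing more can be done
the job is handed in; nothing more can be done
```

The job is done and handed in. I pushed the orange tester's arm down with the shut fingers until the catch held it, then lifted clear. Next I pressed the red trigger plate about 17 mm, and the arm flew back up against its bumper.

- **Catch:** after I lifted the fingers, the picture showed the arm level under the hook. The force reading was about 0 N by the time the gripper was 19 mm up.
- **Release:** the picture taken during the press shows the arm back up. The last picture shows the pad where it was at the start and the trigger plate sprung back.
- **Blue tester:** I never touched it, and it looks unchanged in the last picture.
- **Limits:** the force readings I took stayed under about 8 N. The robot's clock was at about 12 s after the last move, and the gripper was touching nothing.

No checks failed or disagreed. The robot hid the orange arm from the top camera after I lifted off the pad, so the check that it was caught came from the scene camera and the force reading alone. The final position check used the scene camera only.

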